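# Book in the parts cartons: tip them over the stop and scan the labels on their bases

## Robot

A 6-joint arm with a two-finger parallel gripper is mounted at the origin on a cart in front of the work surface, level with it; the furniture and walls round the work are solid. World frame = base frame: x ahead of the robot, y to its left, z up, the work surface at z = 0. Lengths are in m, angles in rad, forces in N, time in s.
With the tool pointing down it reaches from about 0.35 to 0.875 m from the base axis. Payload 15.5 kg.
Tool frame: the origin (TCP) lies between the finger pads; the fingertips stand 11 mm ahead of it and the grasp point (between the pads) lies 8 mm behind it; z points along the fingers, y is the line along which they close (so a half turn about z gives the same grasp; the last joint's range is limited). The gripper opens to 85 mm and grips with 20 to 120 N. Pads are 22 mm wide; open, the fingers measure 114 mm over their backs; the gripper's body (76 mm by 85 mm) begins 54 mm behind the grasp point. The pads swing forward as they close: fully open they stand 13 mm farther back than shut.
Start: joints at [-1.23, 0.494, 1.345, -0, 1.302, -0.096], TCP at [0.264, -0.567, 0.242] pointing down, gripper open.
Joint ranges: [-2.91, 2.91], [-0.82, 2.16], [0.22, 2.67], [-1.22, 4.37], [0.12, 2.79], [-3.08, 3.08]. Speed limits (rad/s): [1.89, 1.89, 2.57, 3.01, 3.01, 3.01].

## Interface

Orientations are given as a 3x3 rotation matrix whose columns are the frame's x, y, z axes.
In Python, from rig import manip gives the robot as it stands. Calls block until the motion is done:
- manip.move_to(position, orientation): joint-space move of the TCP to a pose.
- manip.move_straight(position, max_speed=0.15, orientation=None): straight line of the TCP; orientation=None keeps the orientation; max_speed is the mean speed in m/s.
- manip.set_joints(angles): joint-space move.
- manip.let_go() and manip.grab(grip_force=None): open the fingers fully, or close them until they stop; grip_force is the grip in N (None keeps the last).
- manip.dwell(seconds).
- manip.inverse_kinematics(position, orientation): joint angles nearest the present ones, or None.
- manip.sense(): the state.
- manip.camera(name): name is "scene" or "side" or "wrist"; returns (picture, depth): 384x512x3 uint8, blue, green, red; 384x512 float32, m along the optical axis (not along the pixel's ray), 0 where there is no reading.
- manip.get_calibration(name): a dict with "fx", "fy", "cx", "cy" (pixels), "origin" and "attitude" of the camera in the world. Camera axes: x right, y up, looking along -z (the intrinsics and any distortion apply to the point x, -y, -z); pixel columns grow to the right and rows downward; lengths in m; the calibration is good to about 2 mm. A picture is of the moment at which its call begins: read the wrist's pose just before it. get_calibration takes no time and is no camera call; for the wrist camera it gives the pose at the moment of the call.
A pose or a line that the arm cannot do raises manip.IKError and nothing moves.
- manip.sign_off(): hands the job in; it is judged then, once.
Trained networks look in the newest picture that a camera, given by its name, has taken for a name from the list of things; names that differ only in an ending like _2 or _b are one class to them, and where a whole thing is asked for, a point or a joint stands for the part that bears it (a point fixed in the world has none). Each returns a list of dicts, best first, with "score" (0 to 1); they miss things now and then, are a little off and sometimes report something else, mostly with a low value. They report only what shows in the picture. A call takes as long as a camera call.
- manip.masks_of(camera, query): "mask" (384x512 bool, what is visible of it) and "uv" ([column, row] in pixels, amid what is visible of it).
- manip.pinpoint(camera, query): "uv" ([column, row] in pixels: a listed point, or the origin of a listed thing).
The state is a dict: "t": time; "joint_positions": joint angles; "dq": joint speeds; "joint_torque": joint torques, N m; "position": TCP position; "eef_rot": TCP orientation; "contact_force": force on the tool from outside, world axes, zero at the start; "wrist_torque": the same for the moment, N m; "width": finger opening in m; "finger_force": force on a finger pad.
Only numpy, scipy, OpenCV 4.12 (cv2) and the standard library are available. Lean on these libraries where they do the work, as an engineer would, in place of code of your own. Each camera call takes 0.05 s, during which the arm holds its last target. There are 200 camera calls.

## Task

Book in the parts cartons that stand in front of the plywood board: push each one up to the board's front edge and, pushing high on the side towards you, tip it over that edge so that it lies flat on its side on the board with the label on its base towards you. When all are down, take the scanner and scan the labels in the order red, blue, green (two or three of them are there): point it squarely at the middle of the label from about 10 cm and keep it on the label for two seconds. Then lay the scanner back in its cradle, and leave the tape measure, the piston and the chisel where they are.

Things in the scene. Friction and masses are not known exactly. Their poses are not given: they have to be found in the camera images.
- carton_red: Closed cardboard parts carton with a red band round its upper part, 76 (own x) x 80 (own y) x 125 mm (own z), 0.2 to 0.42 kg. Origin: centre of its base. At the start it stands upright (own z up) on the bench 5 to 45 mm short of the board's front edge, its front facing the robot, turned up to 0.2 rad from the board. May be absent.
- carton_red_label (a point): Centre of the stock label (44 x 56 mm) on the red carton's base; same point and axes as the carton's origin, own -z points out of the label. Hidden until the carton lies on its side.
- carton_blue: Closed cardboard parts carton with a blue band round its upper part, 76 (own x) x 80 (own y) x 125 mm (own z), 0.2 to 0.42 kg. Origin: centre of its base. At the start it stands upright (own z up) on the bench 5 to 45 mm short of the board's front edge, its front facing the robot, turned up to 0.2 rad from the board. May be absent.
- carton_blue_label (a point): Centre of the stock label (44 x 56 mm) on the blue carton's base; same point and axes as the carton's origin, own -z points out of the label. Hidden until the carton lies on its side.
- carton_green: Closed cardboard parts carton with a green band round its upper part, 76 (own x) x 80 (own y) x 125 mm (own z), 0.2 to 0.42 kg. Origin: centre of its base. At the start it stands upright (own z up) on the bench 5 to 45 mm short of the board's front edge, its front facing the robot, turned up to 0.2 rad from the board. May be absent.
- carton_green_label (a point): Centre of the stock label (44 x 56 mm) on the green carton's base; same point and axes as the carton's origin, own -z points out of the label. Hidden until the carton lies on its side.
- board: Plywood board fixed to the bench, 120 (own x) x 400 (own y) x 12 mm high, with an aluminium strip along its front edge. Origin: centre of its underside. Own x points away from the robot; the front edge, the stop for the cartons, is at own x = -60 mm. Its heading varies by 0.12 rad. A carton tipped over the edge slides back a little and lies with its base about 20 to 45 mm in front of it; it overbalances off the board beyond about 60 mm.
- scanner: Black hand-held label scanner with an orange nose, 120 (own x) x 36 (own y) x 38 mm (own z), 0.16 kg. Origin: centre of its underside. The beam leaves along own +x, from the orange end. It lies in its cradle, own x along the cradle's x; grip it across its 36 mm width from above, midway along its length, between the saddles.
- scanner_window (a point): Centre of the scanner's dark red window, 60 mm ahead of the scanner's origin and 19 mm above its underside; axes as the scanner, own +x is the beam.
- cradle: Grey plastic scanner cradle fixed to the bench: foot 130 (own x) x 75 x 10 mm high, with two U-shaped saddles (14 mm thick) centred at own x = -45 and +45 mm. The saddle floors are 30 mm above the bench; their cheeks leave 41 mm for the 36 mm scanner, flare outwards at the top and end about 57 mm above the bench. Origin: centre of the foot's underside.
- cradle_seat (a point): The scanner's place in the cradle: where the scanner's origin lies when it is put away, midway between the saddles, 30 mm above the bench.
- tape_measure: Yellow tape measure, 66 x 89 x 39 mm high, a bystander. Origin: centre of its underside.
- piston: Engine piston standing on its skirt, 77 mm across, 57 mm high, a bystander. Origin: centre of its underside.
- cold_chisel: Cold chisel, 177 (own x) x 26 x 17 mm, lying near the bench's front edge, a bystander. Origin: centre of its underside.

How it is judged:
On the way, in this order (a step that is already met when the one before it is completed fails the run):
1. all cartons that are there lie on their sides on the board, labels towards the robot (angle between carton_red's own z axis and vertical between 1.45 and 1.69 rad and z of carton_red_label in the frame of board between 0.038 and 0.064 m and x of carton_red_label in the frame of board between -0.12 and -0.02 m and y of carton_red_label in the frame of board between -0.2 and 0.2 m and angle between the z axis of each of carton_red, carton_blue, carton_green and the x axis of board, either way round below 0.6 rad and linear speed of each of carton_red, carton_blue, carton_green below 0.02 m/s and angle between carton_blue's own z axis and vertical between 1.45 and 1.69 rad and z of carton_blue_label in the frame of board between 0.038 and 0.064 m and x of carton_blue_label in the frame of board between -0.12 and -0.02 m and y of carton_blue_label in the frame of board between -0.2 and 0.2 m and angle between carton_green's own z axis and vertical between 1.45 and 1.69 rad and z of carton_green_label in the frame of board between 0.038 and 0.064 m and x of carton_green_label in the frame of board between -0.12 and -0.02 m and y of carton_green_label in the frame of board between -0.2 and 0.2 m), for 0.3 s.
2. the red carton's label is scanned: beam within 15 mm of its middle and within 0.35 rad of square, window 50 to 150 mm away, kept so for 1.5 s (angle between carton_red's own z axis and vertical between 1.45 and 1.69 rad and x of carton_red_label in the frame of scanner_window between 0.05 and 0.15 m and y of carton_red_label in the frame of scanner_window between -0.015 and 0.015 m and z of carton_red_label in the frame of scanner_window between -0.015 and 0.015 m and z of scanner_window in the frame of carton_red below -0.03 m and angle between the x axis of scanner_window and the z axis of carton_red, either way round below 0.35 rad), for 1.5 s.
3. the blue carton's label is scanned: beam within 15 mm of its middle and within 0.35 rad of square, window 50 to 150 mm away, kept so for 1.5 s (angle between carton_blue's own z axis and vertical between 1.45 and 1.69 rad and x of carton_blue_label in the frame of scanner_window between 0.05 and 0.15 m and y of carton_blue_label in the frame of scanner_window between -0.015 and 0.015 m and z of carton_blue_label in the frame of scanner_window between -0.015 and 0.015 m and z of scanner_window in the frame of carton_blue below -0.03 m and angle between the x axis of scanner_window and the z axis of carton_blue, either way round below 0.35 rad), for 1.5 s.
4. the green carton's label is scanned: beam within 15 mm of its middle and within 0.35 rad of square, window 50 to 150 mm away, kept so for 1.5 s (angle between carton_green's own z axis and vertical between 1.45 and 1.69 rad and x of carton_green_label in the frame of scanner_window between 0.05 and 0.15 m and y of carton_green_label in the frame of scanner_window between -0.015 and 0.015 m and z of carton_green_label in the frame of scanner_window between -0.015 and 0.015 m and z of scanner_window in the frame of carton_green below -0.03 m and angle between the x axis of scanner_window and the z axis of carton_green, either way round below 0.35 rad), for 1.5 s.
At the end, for the whole second after the job is handed in: Every carton lies flat on its side on the board (within 0.12 rad), base towards the robot (within 0.6 rad) and between 60 mm before and 40 mm behind the board's front edge and within its width; the scanner lies in its cradle within 15 mm and 0.12 rad, at rest (all of step 1 and horizontal distance between scanner and cradle_seat below 0.015 m and z of scanner in the frame of cradle between 0.026 and 0.036 m and angle between scanner's own z axis and vertical below 0.12 rad and angle between the x axis of scanner and the x axis of cradle, either way round below 0.15 rad and linear speed of scanner below 0.02 m/s); the robot touches nothing.
It fails at once if the tape measure is moved more than 25 mm (distance of tape_measure from where it was at the start of the episode above 0.025 m).
It fails at once if the piston is moved more than 25 mm (distance of piston from where it was at the start of the episode above 0.025 m).
It fails at once if the cold chisel is moved more than 25 mm (distance of cold_chisel from where it was at the start of the episode above 0.025 m).
It fails at once if the scanner strikes or pushes a carton (contact force between scanner and carton_red above 3 N or contact force between scanner and carton_blue above 3 N or contact force between scanner and carton_green above 3 N).
Of carton_red, carton_blue, carton_green only 2 to 3 are there at a start; the rules pass over those that are not, and their reading is None.
At some moment in a run one of carton_red, carton_blue, carton_green may be knocked a few centimetres aside while the robot is not near it.
It also fails if it takes over 210 s, if anything falls off the work surface, if the arm or the gripper's body presses on something with over 40 N, if the wrist force passes 120 N, or if a joint passes its speed limit or range.

## Working session

There is one attempt and no reset: what is moved stays moved. The work goes in short steps, each a Python script; the robot and the scene stay as the last script left them, time stands still between calls to the robot, and variables do not carry over. Pictures are saved under pics/ and viewed, at most 14 in all, crops included, and the job is handed in when it is done.

```bash
mkdir -p pics; ls
cat > h.py <<'E'
import numpy as np, cv2
from rig import manip as m
def cloud(name):
    c=m.get_calibration(name); p,d=m.camera(name)
    v,u=np.mgrid[0:384,0:512]
    X=np.stack([(u-c['cx'])/c['fx']*d,-(v-c['cy'])/c['fy']*d,-d],-1)
    W=X@np.array(c['attitude']).T+np.array(c['origin'])
    W[d<=0]=np.nan
    return p,d,W,c
def mask(name,q,thr=0.3):
    r=m.masks_of(name,q)
    return (r[0]['mask'],r[0]['score'],r[0]['uv']) if r and r[0]['score']>thr else None
E
python3 - <<'E'
from h import *
s=m.sense();print(s['t'],s['contact_force'])
for n in ['scene','side','wrist']:
    p,d,W,c=cloud(n); cv2.imwrite(f'pics/{n}0.png',p); print(n,{k:np.round(v,3).tolist() for k,v in c.items()})
    for q in ['carton_red','carton_blue','carton_green','board','scanner','cradle','tape_measure','piston','cold_chisel']:
        r=mask(n,q)
        if r is None: continue
        k=r[0]&np.isfinite(W[...,0]); P=W[k]
        print(q,round(r[1],2),np.round(r[2]),k.sum(),np.round(np.nanpercentile(P,[2,50,98],axis=0),3).tolist())
print(m.sense()['t'])
E
```

```text
pics
0.0 [-0.07791696 -0.65081982  0.11114879]
scene {'fx': 455.225, 'fy': 455.225, 'cx': 257.891, 'cy': 193.532, 'origin': [-0.267, 0.932, 1.087], 'attitude': [[-0.754, 0.412, -0.512], [-0.657, -0.462, 0.595], [0.009, 0.785, 0.62]]}
carton_red 0.83 [277. 189.] 995 [[0.448, -0.207, 0.007], [0.523, -0.098, 0.094], [0.597, 0.05, 0.164]]
carton_blue 0.79 [321. 156.] 562 [[0.488, -0.402, 0.009], [0.508, -0.342, 0.113], [0.572, -0.316, 0.13]]
carton_green 0.89 [305. 177.] 894 [[0.483, -0.281, 0.005], [0.505, -0.216, 0.09], [0.557, -0.202, 0.127]]
board 0.7 [260. 178.] 838 [[0.592, -0.434, 0.003], [0.681, -0.163, 0.011], [0.72, -0.052, 0.096]]
scanner 0.6 [190. 278.] 489 [[0.425, 0.338, 0.028], [0.47, 0.382, 0.065], [0.535, 0.412, 0.072]]
cradle 0.77 [187. 290.] 601 [[0.415, 0.315, -0.002], [0.463, 0.386, 0.01], [0.551, 0.428, 0.056]]
tape_measure 0.65 [367. 178.] 100 [[0.344, -0.498, 0.005], [0.36, -0.466, 0.03], [0.385, -0.443, 0.038]]
piston 0.67 [190. 203.] 448 [[0.72, 0.075, 0.005], [0.746, 0.118, 0.051], [0.795, 0.145, 0.06]]
cold_chisel 0.63 [242. 293.] 335 [[0.261, 0.289, 0.003], [
[... 540 characters left out ...]
]
cradle 0.68 [162. 279.] 567 [[0.413, 0.318, -0.0], [0.454, 0.37, 0.011], [0.538, 0.424, 0.056]]
tape_measure 0.78 [383. 175.] 342 [[0.344, -0.511, 0.003], [0.378, -0.465, 0.032], [0.421, -0.439, 0.041]]
piston 0.69 [265. 164.] 1308 [[0.591, -0.37, 0.002], [0.676, -0.178, 0.012], [0.719, -0.048, 0.02]]
cold_chisel 0.68 [198. 294.] 361 [[0.259, 0.285, -0.0], [0.329, 0.298, 0.015], [0.42, 0.31, 0.021]]
wrist {'fx': 289.288, 'fy': 289.288, 'cx': 255.455, 'cy': 190.318, 'origin': [0.331, -0.537, 0.373], 'attitude': [[0.421, 0.869, 0.261], [-0.907, 0.403, 0.121], [0.0, -0.287, 0.958]]}
tape_measure 0.75 [229.  33.] 4061 [[0.349, -0.519, 0.015], [0.384, -0.482, 0.033], [0.413, -0.447, 0.036]]
1.5
```

View pics/scene0.png

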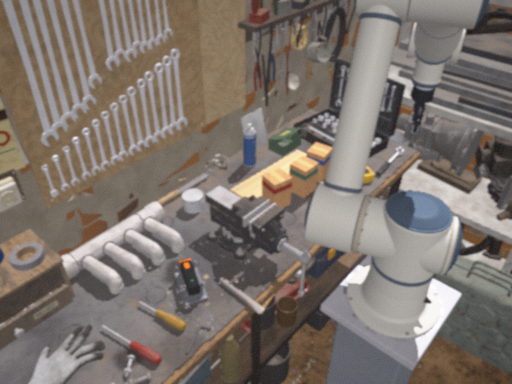

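View pics/side0.png

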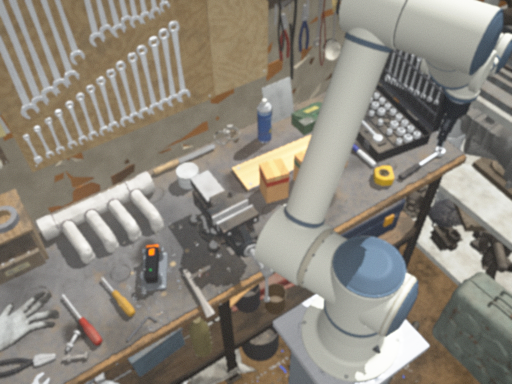

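Three cartons are in a row: red at (277,180), green at (303,167) and blue at (320,153), in front of the board. A vise stands left of them near (240,210), and the scanner sits in its cradle at (187,280). Next I take the wrist camera over the cartons.

```bash
cat >> h.py <<'E'
def Rd(yaw):
    "tool down, tool x axis heading yaw"
    c,s=np.cos(yaw),np.sin(yaw)
    return np.array([[c,s,0],[s,-c,0],[0,0,-1.]])
def cartons(cam,W):
    out={}
    for q in ['red','blue','green']:
        r=mask(cam,'carton_'+q)
        if r is None: print(q,'none'); continue
        k=r[0]&np.isfinite(W[...,0]); P=W[k]; out[q]=P
    return out
E
python3 - <<'E'
from h import *
s=m.sense(); R=np.array(s['eef_rot']);c=m.get_calibration('wrist')
print(R.round(2).tolist(), (R.T@(np.array(c['origin'])-s['position'])).round(3))
off=R.T@(np.array(c['origin'])-s['position']); a=np.arctan2(off[1],off[0])
# tool yaw so that camera offset points to -x: heading = yaw - a
for want in (np.pi,):
    yaw=want+a; pos=[0.42,-0.2,0.42]; q=m.inverse_kinematics(pos,Rd(yaw)); print(yaw,q)
m.move_to(pos,Rd(yaw))
p,d,W,c=cloud('wrist'); cv2.imwrite('pics/w1.png',p); np.save('w1.npy',W)
for q,P in cartons('wrist',W).items():
    T=P[(P[:,2]>0.115)&(P[:,2]<0.135)]
    rect=cv2.minAreaRect((T[:,:2]*1000).astype(np.float32)); print(q,len(P),len(T),rect,np.median(T[:,2]))
r=mask('wrist','board'); P=W[r[0]]; P=P[np.abs(P[:,2]-0.012)<0.006]
print('board',r[1],cv2.minAreaRect((P[:,:2]*1000).astype(np.float32)),np.median(P[:,2]))
print(m.sense()['t'],m.sense()['joint_positions'])
E
```

```text
[[0.91, 0.42, -0.0], [0.42, -0.91, -0.0], [-0.0, 0.0, -1.0]] [ 0.073  0.001 -0.13 ]
3.1549999549207466 [-5.72892543e-01  1.22837318e-01  1.41354253e+00 -4.44089210e-16
  1.60521280e+00 -2.15709617e+00]
red 3307 2172 ((546.7540893554688, -118.41654968261719), (79.88246154785156, 76.49662017822266), 76.07945251464844) 0.12366897612188446
blue 3714 2200 ((534.360107421875, -368.2677917480469), (76.47032165527344, 80.68550109863281), 7.855434417724609) 0.12368409306528866
green 3109 2306 ((523.7421875, -250.3460693359375), (79.93720245361328, 76.97329711914062), 88.5792465209961) 0.12370820597905893
board 0.75 ((652.9779663085938, -250.0118865966797), (398.0450744628906, 122.9519271850586), 86.93709564208984) 0.010700792226017108
3.6083 [-5.73455394e-01  1.23260762e-01  1.41355284e+00 -2.61500893e-05
  1.60515981e+00 -2.15683789e+00]
```

View pics/w1.png

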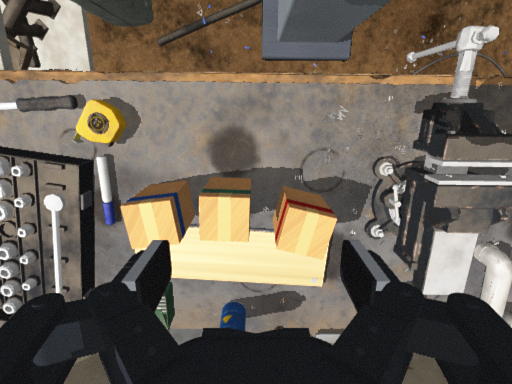

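The wrist view from above shows red at (305,222), green at (225,210) and blue at (155,215), all just short of the board. The vise is clear to the right, at columns above 375. I'll push each carton up to the edge with a tilted closed gripper.

```bash
cat >> h.py <<'E'
BH=np.radians(86.937-90); BC=np.array([.653,-.250])
bx=np.array([np.cos(BH),np.sin(BH)]); by=np.array([-bx[1],bx[0]])
def tob(p): d=np.asarray(p)[...,:2]-BC; return np.stack([d@bx,d@by],-1)
def fromb(x,y,z): return np.append(BC+x*bx+y*by,z)
def Rt(phi,h=BH):
    z=np.array([np.sin(phi)*np.cos(h),np.sin(phi)*np.sin(h),-np.cos(phi)])
    y=np.array([-np.sin(h),np.cos(h),0])   # horizontal
    x=np.cross(y,z)
    return np.stack([x,y,z],1)
E
python3 - <<'E'
from h import *
W=np.load('w1.npy').reshape(-1,3)
V=W[(W[:,1]>-0.07)&(W[:,2]>0.03)&(W[:,0]>0.3)&(W[:,0]<0.7)&(W[:,2]<.25)]
print('vise',np.percentile(V,[0.5,50,99.5],axis=0).round(3).tolist())
C={'red':(.5468,-.1184),'green':(.5237,-.2503),'blue':(.5344,-.3683)}
R=Rt(0.6)
if m.inverse_kinematics(fromb(-.2,0,.03),R) is None: print('no ik')
print(m.inverse_kinematics(fromb(-.2,0,.03),R))
m.grab(30)
def show(k): s=m.sense(); print(k,round(s['t'],2),np.round(s['position'],3),np.round(s['contact_force'],1))
for k in ['red','green','blue']:
    cx,cy=tob(C[k]); print(k,cx,cy)
    m.move_to(fromb(cx-.14,cy,.16),R)
    m.move_straight(fromb(cx-.11,cy,.035),.2)
    show(k)
    m.move_straight(fromb(-.06-.076-.015+.001,cy,.035),.06); show(k)
    m.move_straight(fromb(-.06-.076-.06,cy,.05),.2)
    m.move_straight(fromb(-.06-.076-.09,cy,.16),.25)
off=Rd(3.155)
m.move_to([.42,-.2,.42],off)
p,d,W,c=cloud('wrist'); cv2.imwrite('pics/w2.png',p)
for q,P in cartons('wrist',W).items():
    T=P[(P[:,2]>0.115)&(P[:,2]<0.135)]
    r=cv2.minAreaRect((T[:,:2]*1000).astype(np.float32)); print(q,len(T),r, tob(np.array(r[0])/1000))
print(m.sense()['t'])
E
```

```text
vise [[0.307, 0.041, 0.033], [0.477, 0.088, 0.143], [0.692, 0.291, 0.176]]
[-0.87259007  0.74308823  2.23588571  2.11007077  0.50148096  1.81939118]
red -0.11308019215210136 0.12573730609029227
red 9.96 [ 0.437 -0.113  0.035] [-0.6  0.1 -0.4]
red 11.32 [ 0.506 -0.116  0.034] [-27.8 -10.5   9.1]
green -0.12909924984819654 -0.007208584370937009
green 14.88 [ 0.414 -0.244  0.035] [-0.2  0.2 -0.7]
green 16.52 [ 0.5   -0.248  0.035] [-29.1  -1.7  18.9]
blue -0.11210932699291722 -0.1244682642330774
blue 19.08 [ 0.425 -0.362  0.035] [-0.1 -0.4 -0.1]
blue 20.43 [ 0.492 -0.363  0.034] [-59.3  12.9  39.2]
red 2075 ((557.3507690429688, -119.82955932617188), (80.23838806152344, 77.55615234375), 79.67583465576172) [-0.10246811  0.12487356]
blue 2267 ((543.3460693359375, -366.58111572265625), (76.31644439697266, 80.2005615234375), 3.3949122428894043) [-0.10326788 -0.12227381]
green 1410 ((547.83251953125, -226.61351013183594), (76.32667541503906, 79.95824432373047), 9.503042221069336) [-0.10626687  0.01773356]
25.9583
```

```bash
cat >> h.py <<'E'
RT=Rt(0.6)
def tip(cy,z=.105,end=-.065):
    m.move_to(fromb(-.22,cy,.17),RT)
    m.move_straight(fromb(-.19,cy,z),.2)
    m.move_straight(fromb(-.15,cy,z),.06)
    fs=[]
    for x in np.arange(-.14,end,.025):
        m.move_straight(fromb(x,cy,z),.08); fs.append(np.linalg.norm(m.sense()['contact_force']).round(1))
    m.move_straight(fromb(-.10,cy,.16),.2); m.move_straight(fromb(-.22,cy,.17),.25)
    print('tip forces',fs)
E
python3 - <<'E'
from h import *
# square green first
cx,cy=-.106,.018+.014
m.move_to(fromb(cx-.14,cy,.16),RT); m.move_straight(fromb(cx-.11,cy,.035),.2)
m.move_straight(fromb(-.06-.076-.015-.001,cy,.035),.06); print(m.sense()['contact_force'])
m.move_straight(fromb(-.06-.076-.06,cy,.05),.2)
m.move_straight(fromb(-.22,cy,.17),.25)
tip(.125)
m.move_to([.42,-.2,.42],Rd(3.155))
p,d,W,c=cloud('wrist'); cv2.imwrite('pics/w3.png',p)
for q,P in cartons('wrist',W).items():
    h=np.percentile(P[:,2],90)
    T=P[np.abs(P[:,2]-h)<.01]
    r=cv2.minAreaRect((T[:,:2]*1000).astype(np.float32)); print(q,len(T),h,r, tob(np.array(r[0])/1000))
print(m.sense()['t'])
E
```

```text
[-11.38154016   7.68403679   2.94906575]Traceback (most recent call last):
  File "<stdin>", line 8, in <module>
  File "h.py", line 41, in tip
    m.move_straight(fromb(-.10,cy,.16),.2); m.move_straight(fromb(-.22,cy,.17),.25)
    ~~~~~~~~~~~~~~~^^^^^^^^^^^^^^^^^^^^^^^
rig.IKError: the arm cannot follow that straight line within its joint ranges
```

```bash
sed -i 's/    m.move_straight(fromb(-.10,cy,.16),.2); m.move_straight(fromb(-.22,cy,.17),.25)/    m.move_straight(fromb(-.21,cy,z+.005),.2)/' h.py
python3 - <<'E'
from h import *
s=m.sense(); print(s['position'],tob(s['position']),np.round(s['joint_positions'],2),s['contact_force'],s['t'])
m.move_straight(fromb(-.21,.125,.11),.2)
m.move_to([.42,-.2,.42],Rd(3.155))
p,d,W,c=cloud('wrist'); cv2.imwrite('pics/w3.png',p)
for q,P in cartons('wrist',W).items():
    h=np.percentile(P[:,2],90)
    T=P[np.abs(P[:,2]-h)<.01]
    r=cv2.minAreaRect((T[:,:2]*1000).astype(np.float32)); print(q,len(T),h,r, tob(np.array(r[0])/1000))
print(m.sense()['t'])
E
```

```text
[ 0.59385152 -0.12144455  0.10456275] [-0.0659332   0.12521125] [-0.41  0.56  2.02  1.63  0.2   2.78] [-0.6833466   0.3761967  -0.12248688] 37.7083
green none
red 1209 0.0875557860286396 ((613.0003662109375, -127.03945922851562), (79.56240844726562, 79.45662689208984), 86.56788635253906) [-0.04651276  0.12064754]
blue 2272 0.12447709180408109 ((543.7490234375, -366.61529541015625), (76.8907241821289, 80.20787811279297), 3.4915482997894287) [-0.10286368 -0.12228641]
42.6167
```

View pics/w3.png

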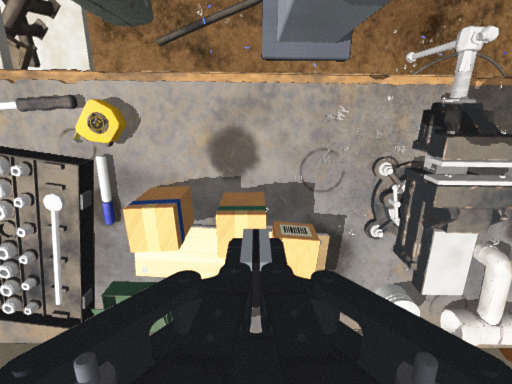

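Red lies flat, its label showing at (296,230). Green (242,208) and blue (160,220) are still upright. I'll locate green by depth, then tip both.

```bash
cat > look.py <<'E'
from h import *
def look(n,pos=(.40,-.2,.42)):
    m.move_to(pos,Rd(3.155))
    p,d,W,c=cloud('wrist'); cv2.imwrite(f'pics/{n}.png',p); np.save(n+'.npy',W)
    for q,P in cartons('wrist',W).items():
        h=np.percentile(P[:,2],90); T=P[np.abs(P[:,2]-h)<.01]
        r=cv2.minAreaRect((T[:,:2]*1000).astype(np.float32)); b=tob(T)
        print(q,len(T),h.round(4),np.round(r[1],1),round(r[2],1),tob(np.array(r[0])/1000).round(4),'bx,by range',np.percentile(b,[1,99],axis=0).round(3).tolist())
    print('t',m.sense()['t']); return W
E
python3 - <<'E'
from look import *
W=cloud('wrist')[2].reshape(-1,3); T=W[(np.abs(W[:,2]-.124)<.008)&(W[:,1]>-.3)&(W[:,1]<-.17)&(W[:,0]<.6)&(W[:,0]>.48)]
b=tob(T); print(len(T),np.percentile(b,[1,99],axis=0).round(3)); cy=b[:,1]; gy=(np.percentile(cy,1)+np.percentile(cy,99))/2
print(gy)
if abs(gy-.018)<.02: tip(gy)
tip(-.122)
m.let_go()
look('w4')
E
```

```text
1232 [[-0.141 -0.019]
 [-0.064  0.058]]
0.019688671228127848
tip forces [np.float64(1.9), np.float64(0.8), np.float64(0.5), np.float64(0.5)]Traceback (most recent call last):
  File "<stdin>", line 6, in <module>
  File "h.py", line 40, in tip
    m.move_straight(fromb(x,cy,z),.08); fs.append(np.linalg.norm(m.sense()['contact_force']).round(1))
    ~~~~~~~~~~~~~~~^^^^^^^^^^^^^^^^^^^
rig.IKError: the arm cannot follow that straight line within its joint ranges
```

Run:
```python
from look import *
s=m.sense(); print(tob(s['position']),np.round(s['joint_positions'],2),s['contact_force'],s['t'])
m.move_straight(fromb(-.21,-.122,.11),.15)
W=look('w4')
```

```text
[-0.09043302 -0.12176162] [-0.88  0.63  1.8   1.02  0.51  3.02] [0.05151556 0.69675387 0.06070116] 54.1583
red 845 0.0873 [63.1 58.3] 85.7 [-0.0562  0.1285] bx,by range [[-0.085, 0.1], [-0.03, 0.16]]
blue 1831 0.0876 [ 80.4 100.2] 89.2 [-0.0379 -0.1182] bx,by range [[-0.088, -0.158], [0.007, -0.079]]
green 105 0.0868 [11.4 38. ] 87.8 [-0.0655 -0.0096] bx,by range [[-0.084, -0.015], [-0.048, -0.004]]
t 59.4917
```

View pics/w4.png

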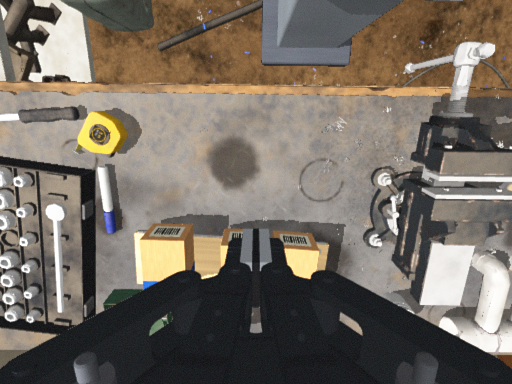

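All three lie on the board, labels towards the robot: blue at (168,232), green at (240,235) and red at (296,240). Now I'll go to the scanner.

Run:
```python
from look import *
m.let_go()
m.move_to([.44,.375,.33],Rd(3.155))
p,d,W,c=cloud('wrist'); cv2.imwrite('pics/c1.png',p); np.save('c1.npy',W)
for q in ['scanner','cradle']:
    r=mask('wrist',q); P=W[r[0]&np.isfinite(W[...,0])]
    print(q,r[1],np.percentile(P,[2,50,98],axis=0).round(3).tolist())
    T=P[P[:,2]>.055] if q=='scanner' else P[P[:,2]<.02]
    R=cv2.minAreaRect((T[:,:2]*1000).astype(np.float32)); print(R)
for q in ['scanner','scanner_window','cradle_seat','cradle']:
    r=m.pinpoint('wrist',q); print(q,[(x['score'],np.round(x['uv'])) for x in r[:2]])
print(m.sense()['t'])
```

```text
scanner 0.61 [[0.429, 0.333, 0.037], [0.48, 0.369, 0.066], [0.533, 0.403, 0.069]]
((484.1004638671875, 368.80181884765625), (36.44578552246094, 119.4934310913086), 61.48870086669922)
cradle 0.69 [[0.417, 0.318, 0.006], [0.47, 0.366, 0.009], [0.539, 0.423, 0.055]]
((487.41973876953125, 367.69970703125), (78.14872741699219, 136.10995483398438), 61.6771240234375)
scanner [(0.92, array([251., 182.]))]
scanner_window [(0.81, array([230., 219.]))]
cradle_seat [(0.68, array([254., 182.])), (0.4, array([231., 221.]))]
cradle [(0.95, array([254., 174.]))]
62.7167
```

View pics/c1.png

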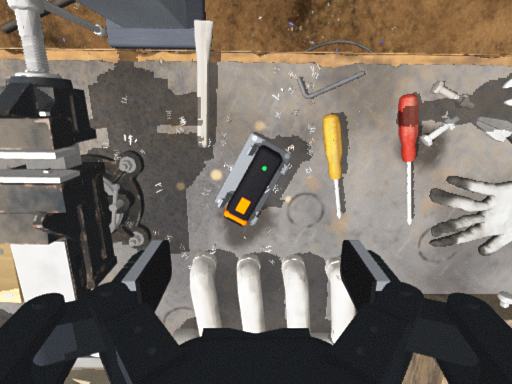

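The scanner lies with its orange nose at (240,212), pointing to +x, −y with a heading of about −0.497 rad. I'll grasp it and then look at the labels.

```bash
cat >> look.py <<'E'
A=np.radians(61.49-90); SC=np.array([.4841,.3688])
def labels(n):
    p,d,W,c=cloud('wrist'); cv2.imwrite(f'pics/{n}.png',p)
    o=np.array(c['origin']);Rc=np.array(c['attitude']); out={}
    M=cartons('wrist',W)
    for q in ['red','blue','green']:
        if q in M:
            P=M[q]; T=P[np.abs(P[:,2]-.088)<.006]; T=T[np.isfinite(T[:,0])]
            r=cv2.minAreaRect((T[:,:2]*1000).astype(np.float32)); b=tob(T)
            F=P[(P[:,2]>.02)&(P[:,2]<.08)]; fb=tob(F)
            print(q,len(T),np.round(r[1],1),round(r[2],1),'top b',np.percentile(b,[1,99],axis=0).round(3).tolist(),'front',len(F),np.round(np.percentile(fb,[2,50,98],axis=0),3).tolist() if len(F) else '')
            if len(F)>50: g=np.polyfit(fb[:,1],fb[:,0],1); print('  front slope dx/dy',g.round(3))
        for x in m.pinpoint('wrist',f'carton_{q}_label')[:1]:
            u,v=x['uv']; ray=Rc@np.array([(u-c['cx'])/c['fx'],-(v-c['cy'])/c['fy'],-1])
            w=o+ray*(.05-o[2])/ray[2]; print('  label',q,round(x['score'],2),np.round([u,v]),w.round(4),'board',tob(w).round(4)); out[q]=w
    print('t',m.sense()['t']); return out
E
python3 - <<'E'
from look import *
R=Rd(A+np.pi); 
m.move_to([*SC,.16],R); m.move_straight([*SC,.043],.1); m.grab(40)
s=m.sense(); print(s['width'],s['position'],s['finger_force'],s['t'])
m.move_straight([*SC,.25],.12); print(m.sense()['width'])
m.move_to([.34,-.12,.30],Rd(BH+np.pi)); labels('l1')
E
```

```text
0.03586900809458985 [0.48418243 0.36884921 0.04333269] 40.642701387405396 65.2833
0.03584676779133876
red none
blue 292 [ 28.2 113.9] 86.8 top b [[-0.089, -0.103], [0.023, -0.076]] front 263 [[-0.004, -0.077], [0.018, -0.077], [0.034, -0.076]]
  front slope dx/dy [1.31  0.118]
green 33 [9.1 6. ] 86.3 top b [[-0.087, 0.048], [-0.081, 0.057]] front 115 [[-0.087, 0.041], [-0.086, 0.048], [-0.085, 0.055]]
  front slope dx/dy [-0.026 -0.085]
  label green 0.69 [200. 306.] [ 0.5652 -0.2204  0.05  ] board [-0.0892  0.0248]
t 69.3667
```

View pics/l1.png

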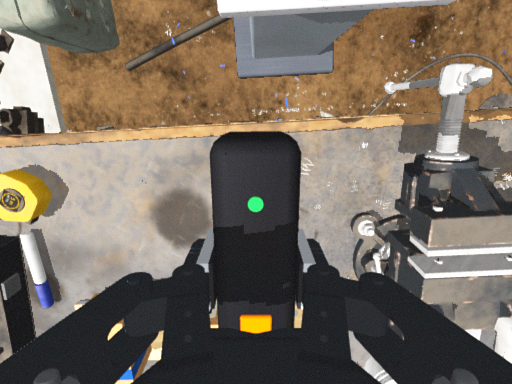

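The held scanner hides the cartons here. I'll look from higher up and from the side.

Run:
```python
from look import *
m.move_to([.40,0.0,.42],Rd(BH+np.pi)); labels('l2')
m.move_to([.40,-.38,.42],Rd(BH+np.pi)); labels('l3')
```

```text
red 243 [140.5  41.7] 18.3 top b [[-0.086, 0.081], [0.036, 0.155]] front 272 [[-0.087, 0.083], [-0.086, 0.1], [-0.085, 0.128]]
  front slope dx/dy [ 0.01  -0.087]
  label red 0.67 [200. 240.] [ 0.5675 -0.117   0.05  ] board [-0.0924  0.1282]
blue 2564 [ 81.7 125.8] 88.9 top b [[-0.087, -0.157], [0.035, -0.077]] front 1557 [[-0.089, -0.153], [-0.065, -0.08], [0.02, -0.076]]
  front slope dx/dy [0.922 0.032]
  label blue 0.83 [ 73. 241.] [ 0.557  -0.3576  0.05  ] board [-0.0901 -0.1125]
green 1063 [97.9 58.7] 86.5 top b [[-0.086, -0.014], [-0.032, 0.065]] front 882 [[-0.087, -0.013], [-0.085, 0.044], [-0.025, 0.066]]
  front slope dx/dy [ 0.352 -0.089]
  label green 0.78 [148. 242.] [ 0.567  -0.2161  0.05  ] board [-0.0877  0.0292]
t 70.4667
blue none
red 1926 [ 99.3 109. ] 85.6 top b [[-0.085, 0.08], [0.017, 0.159]] front 883 [[-0.086, 0.079], [-0.084, 0.096], [-0.018, 0.158]]
  front slope dx/dy [-0.397 -0.032]
  label red 0.97 [395. 231.] [ 0.5724 -0.1261  0.05  ] board [-0.0871  0.1195]
green 1435 [78.7 80.3] 88.7 top b [[-0.085, -0.015], [-0.01, 0.062]] front 691 [[-0.086, -0.017], [-0.085, 0.016], [-0.055, 0.06]]
  front slope dx/dy [-0.169 -0.079]
  label green 0.75 [345. 232.] [ 0.5688 -0.2196  0.05  ] board [-0.0857  0.0259]
t 72.2333
```

View pics/l2.png

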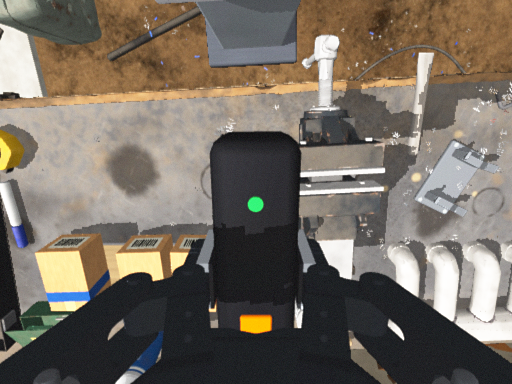

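Run:
```python
from look import *
R=Rd(BH+np.pi)
L={'red':.1195,'blue':-.117,'green':.0245}
for k in ['red','blue','green']:
    y=L[k]
    m.move_to(fromb(-.26,y,.20),R)
    m.move_straight(fromb(-.246,y,.0445),.15)
    m.dwell(2.3); s=m.sense(); print(k,s['position'].round(4) if hasattr(s['position'],'round') else s['position'],tob(s['position']).round(4),s['width'],s['t'])
    m.move_straight(fromb(-.26,y,.20),.2)
    m.move_to([.40,0.0,.42],R); labels('s_'+k)
```

```text
red [ 0.4137 -0.1175  0.0445] [-0.246   0.1195] 0.03590312032736083 77.0167
red 261 [142.5  44. ] 18.9 top b [[-0.086, 0.082], [0.038, 0.158]] front 278 [[-0.087, 0.082], [-0.086, 0.1], [-0.085, 0.13]]
  front slope dx/dy [ 0.317 -0.117]
  label red 0.77 [197. 241.] [ 0.5701 -0.1223  0.05  ] board [-0.0896  0.1231]
blue 2563 [ 82.5 127.1] 89.2 top b [[-0.087, -0.157], [0.035, -0.078]] front 1549 [[-0.089, -0.152], [-0.066, -0.08], [0.019, -0.076]]
  front slope dx/dy [0.926 0.032]
  label blue 0.62 [ 70. 240.] [ 0.5552 -0.362   0.05  ] board [-0.0916 -0.1171]
green 1065 [98.3 58.7] 87.9 top b [[-0.086, -0.014], [-0.032, 0.065]] front 882 [[-0.087, -0.014], [-0.085, 0.044], [-0.025, 0.066]]
  front slope dx/dy [ 0.351 -0.089]
  label green 0.92 [144. 246.] [ 0.5746 -0.2231  0.05  ] board [-0.0797  0.0227]
t 79.2833
blue [ 0.4011 -0.3537  0.0445] [-0.246 -0.117] 0.03582577794146641 84.3083
red 225 [30.8 35.1] 82.8 top b [[-0.086, 0.082], [-0.054, 0.113]] front 262 [[-0.087, 0.084], [-0.086, 0.1], [-0.085, 0.127]]
  front slope dx/dy [ 0.014 -0.087]
  label red 0.74 [195. 240.] [ 0.5687
[... 682 characters left out ...]
.033, 0.065]] front 870 [[-0.087, -0.013], [-0.085, 0.044], [-0.024, 0.066]]
  front slope dx/dy [ 0.355 -0.089]
  label red 0.86 [198. 239.] [ 0.5666 -0.1196  0.05  ] board [-0.0932  0.1256]
blue 2554 [ 81.4 125. ] 88.7 top b [[-0.088, -0.157], [0.034, -0.078]] front 1544 [[-0.089, -0.153], [-0.066, -0.08], [0.018, -0.076]]
  front slope dx/dy [0.909 0.03 ]
  label blue 0.59 [ 68. 239.] [ 0.5518 -0.3648  0.05  ] board [-0.0949 -0.1201]
green 1049 [80.7 56.8] 89.0 top b [[-0.086, -0.014], [-0.033, 0.065]] front 881 [[-0.087, -0.013], [-0.085, 0.044], [-0.023, 0.066]]
  front slope dx/dy [ 0.361 -0.089]
  label green 0.62 [143. 245.] [ 0.5724 -0.2266  0.05  ] board [-0.0817  0.019 ]
t 94.2333
```

The cartons stayed where they were. The scanner goes back at the pose it was picked up from.

Run:
```python
from look import *
R=Rd(A+np.pi)
m.move_to([*SC,.25],R); m.move_straight([*SC,.10],.12); m.move_straight([*SC,.0437],.05)
print(m.sense()['contact_force'],m.sense()['position'])
m.let_go(); m.dwell(.3); m.move_straight([*SC,.20],.1)
m.move_to([.44,.375,.33],Rd(3.155)); m.dwell(.3)
p,d,W,c=cloud('wrist'); cv2.imwrite('pics/c2.png',p)
r=mask('wrist','scanner'); P=W[r[0]&np.isfinite(W[...,0])]; T=P[P[:,2]>.055]
print(cv2.minAreaRect((T[:,:2]*1000).astype(np.float32)),np.percentile(T[:,2],[5,50,95]))
p,d,W,c=cloud('scene'); cv2.imwrite('pics/scene9.png',cv2.resize(p[100:260,170:410],None,fx=3,fy=3))
print(m.sense()['t'])
```

```text
[ 0.33666168  0.1498137  -1.3658826 ] [0.48430058 0.36890209 0.0440065 ]
((482.8871154785156, 368.7451477050781), (36.63426971435547, 117.33338928222656), 61.54838180541992) [0.0624064  0.06643683 0.0681376 ]
102.0583
```

View pics/scene9.png

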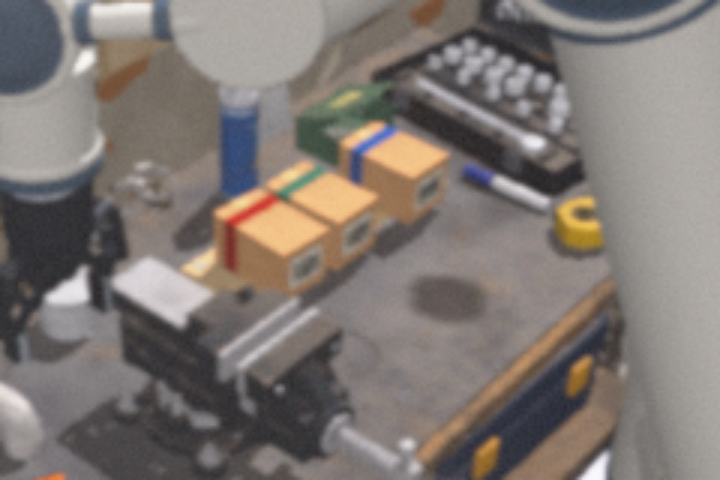

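View pics/c2.png

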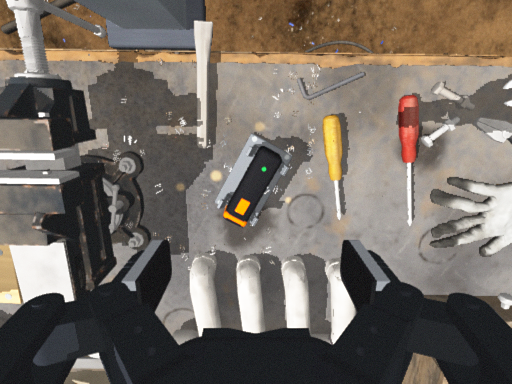

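All three cartons lie flat with labels out (red at (270,240), green (325,210), blue (395,170) in the enlarged crop). The scanner is back in its cradle at (253,185), in the same pose as before.

```bash
python3 -c "
from h import *
print(m.sign_off())"
```

```text
the job is handed in; nothing more can be done
None
```

I tipped all three cartons onto the board, held the scanner on the labels in the order red, blue, green for 2.3 s each, and laid it back in its cradle; the job is handed in at about 102 s of 210, but it returned no verdict.

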